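# Slide the brake pad under the wear gauge

### The job

Check the brake pad in the bridge-shaped wear gauge: push it along the bench, in under the steel beam between the two red legs, until it sits square under the beam and sticks out equally in front and behind. Only push it with the fingers: keep it flat on the bench, do not squeeze or lift it, do not ram the gauge, and leave the other things where they are. Finish with the hand clear.

Things in the scene. Friction and masses are not known exactly. Their poses are not given: they have to be found in the camera images.
- brake_pad: Loose disc brake pad lying flat, 0.14 kg: black backing plate 44 x 99 x 4.5 mm, dark lining 34 x 64 mm on top, 12 mm high in all. Origin: centre of its underside. x along the 44 mm width, y along the length, z up. The plate's long edge at x = -22 mm (towards the robot at the start, within 0.65 rad) is straight over y = -41..41 mm; the lining's rear face is at x = -18 mm. It slides with dry friction.
- wear_gauge: Low steel bridge fixed to the bench: beam 20 (x) by 168 mm (y), underside 15 mm, top 25 mm above the bench (screw heads 30), on two red legs, inner faces at y = -64 and 64 mm; rounded feet 6 mm high reach |x| = 21 mm at |y| = 68..84 mm. Origin on the bench under the beam's middle. x: the way through, away from the robot at yaw 0; y along the beam. The pad starts 0.13 to 0.155 m off on its -x side.
- bearing: Bystander: steel ball bearing lying flat, 52 mm across, 15 mm high, left of the gauge. Origin at the centre of its underside.
- spark_plug: Bystander: white spark plug standing upright, 21 mm thick, 64 mm high, right of the gauge. Origin at the centre of its underside.
- steel_block: Bystander: brown steel block 45 x 56 x 42 mm on the left of the bench. Origin at the centre of its underside.
- orange_tub: Bystander: shallow orange tub 68 mm across, 22 mm high, on the right. Origin at the centre of its underside.
- tape_black: Bystander: roll of black tape lying flat, 58 mm across, 19 mm high, on the left of the bench. Origin at the centre of its underside.
There are look-alikes about, which are no part of the job. Of the things like the wear_gauge, leave any that is turquoise; of the rest the larger one is meant.

How it is judged:
At the end, for the whole second after the job is handed in: The pad lies still and flat on the bench under the beam, between the legs, its centre within 7 mm of the beam's centre line (so it sticks out about 12 mm, at least 5 mm, on either side) and within 20 mm of its middle, square to the beam within 0.12 rad (x of brake_pad in the frame of wear_gauge between -0.007 and 0.007 m and y of brake_pad in the frame of wear_gauge between -0.02 and 0.02 m and angle between the y axis of brake_pad and the y axis of wear_gauge, either way round below 0.12 rad and angle between brake_pad's own z axis and vertical below 0.06 rad and height (world z) of brake_pad below 0.004 m and linear speed of brake_pad below 0.005 m/s); the robot touches nothing.
It fails at once if the brake pad is lifted off the bench (more than 8 mm) (height (world z) of brake_pad above 0.008 m).
It fails at once if the brake pad is tipped (more than 0.15 rad) (angle between brake_pad's own z axis and vertical above 0.15 rad).
It fails at once if the brake pad is squeezed or pressed hard by the fingers (more than 25 N) (contact force between the fingers and brake_pad above 25 N).
It fails at once if the gauge is rammed with the pad or the hand (more than 30 N) (contact force between any of brake_pad, the arm and wear_gauge above 30 N).
It fails at once if another thing is moved (more than 20 mm) (distance of any of bearing, spark_plug, steel_block, orange_tub, tape_black from where it was at the start of the episode above 0.02 m).
It also fails if it takes over 45 s, if anything falls off the work surface, if the arm or the gripper's body presses on something with over 40 N, if the wrist force passes 120 N, or if a joint passes its speed limit or range.

### The arm

A 7-joint arm with a two-finger parallel gripper is mounted at the origin on a cart in front of the work surface, level with it; the furniture and walls round the work are solid. World frame = base frame: x ahead of the robot, y to its left, z up, the work surface at z = 0. Lengths are in m, angles in rad, forces in N, time in s.
With the tool pointing down it reaches from about 0.4 to 0.85 m from the base axis. Payload 4.4 kg.
Tool frame: the origin (TCP) lies at the very end of the fingers, on their centre line; the grasp point (between the pads) lies 19 mm behind it; z points along the fingers, y is the line along which they close (so a half turn about z gives the same grasp; the last joint's range is limited). The gripper opens to 94 mm and grips with 3 to 60 N. Pads are 16 mm wide; open, the fingers measure 119 mm over their backs; the gripper's body (75 mm by 177 mm) begins 78 mm behind the grasp point.
Start: joints at [1.085, 0.628, 0.038, 1.517, -0.027, 0.996, -0.02], TCP at [0.265, -0.594, 0.205] pointing down, gripper open.
Joint ranges: [-3.06, 3.06], [-0.37, 2.12], [-1.25, 1.32], [0.18, 2.47], [-1.1, 4.24], [0.23, 1.98], [-2.94, 2.94]. Speed limits (rad/s): [2.57, 2.57, 3.14, 3.14, 3.14, 3.14, 3.14].

### API

Orientations are given as a unit quaternion [x, y, z, w].
In Python, from bench import sense, read_camera, camera_info, close_job gives the robot as it stands.
- The arm moves only by the shell command python3 -m jog 'ROWS'. ROWS is JSON, a list of rows, each a list of 5 numbers: the shift along the tool's x, y, z in units of 40 mm (1.0 is 40 mm), then the turn about the tool's z in rad, then the closure, from -1 (fully open) to 1 (shut). A call has exactly 10 rows; each row shifts and turns the commanded pose from where the row before left it, along the tool's axes as they then stand; what a row does not reach is not made up. A row lasts 1/12 s, in which the tool goes at most 41.7 mm and 7.16 degrees, less where a joint would pass 70% of its speed; a pose out of reach is approached as far as the arm can. A call is refused whole if a number of a shift passes 1 or a number of a turn 0.125, either way. A call with a gripper value outside its range is refused whole. The fingers move at their own pace and stop on an object; the grip force is fixed at half the most. Time passes only in rows, so rows that do not move let the fingers close, or fill a call up. It gives the time, the measured TCP pose, the force, the opening and the grip force at its end, in the units of the state.
- sense(): the state, without advancing time (a new reading comes with each control period).
- read_camera(name): name is "side" or "top"; returns the picture (400x640x3 uint8, red, green, blue); there is no depth.
- camera_info(name): a dict with "intrinsics" (3x3 intrinsics, pixels), "rvec" (rotation vector, rad) and "tvec" (3), from world to camera coordinates, as OpenCV has them. Camera axes: x right, y down, z forward; pixel columns grow to the right and rows downward; lengths in m; the calibration is good to about 2 mm. A picture is of the moment at which its call begins. camera_info takes no time and is no camera call.
- close_job(): hands the job in; it is judged then, once.
The state is a dict: "time": time; "q": joint angles; "joint_vel": joint speeds; "effort": joint torques, N m; "position": TCP position; "tool_rot": TCP orientation; "contact_force": force on the tool from outside, world axes, zero at the start; "torque": the same for the moment, N m; "opening": finger opening in m; "finger_force": force on a finger pad.
Only numpy, scipy, OpenCV 4.12 (cv2) and the standard library are available. Lean on these libraries where they do the work, as an engineer would, in place of code of your own. Each camera call takes 0.05 s, during which the arm holds its last target. There are 200 camera calls.

## Working session

There is one attempt and no reset: what is moved stays moved. The work goes in short steps, Python scripts to look and compute and a shell command to move; the robot and the scene stay as the last step left them, time stands still between calls to the robot, and variables do not carry over. Pictures are saved under pics/ and viewed, at most 10 in all, crops included, and the job is handed in when it is done.

```bash
mkdir -p pics; cat > h.py <<'E'
import numpy as np, cv2
from bench import sense, read_camera, camera_info
def cam(n):
    c=camera_info(n); R=cv2.Rodrigues(np.array(c["rvec"],float))[0]; return np.array(c["intrinsics"],float),R,np.array(c["tvec"],float).ravel()
def ray(n,px,z):
    K,R,t=cam(n); px=np.atleast_2d(px).astype(float)
    d=(R.T@np.linalg.inv(K)@np.c_[px,np.ones(len(px))].T).T; o=-R.T@t
    return o+d*((z-o[2])/d[:,2])[:,None]
def proj(n,P):
    K,R,t=cam(n); p=(K@(R@np.atleast_2d(P).T+t[:,None])).T; return p[:,:2]/p[:,2:]
def shot(n,f):
    im=read_camera(n); cv2.imwrite(f"pics/{f}.png",im[:,:,::-1]); return im
E
python3 - <<'E'
from h import *
for n in("top","side"):
    shot(n,n+"0"); K,R,t=cam(n); print(n,(-R.T@t).round(3),K[0,0])
s=sense(); print(s["time"],s["position"],s["tool_rot"],s["opening"])
E
```

```text
top [0.31  0.121 1.311] 453.0082681923403
side [-0.114 -1.419  0.693] 500.7269937872355
0.1 [ 0.26472289 -0.59299961  0.20465285] [ 9.78051290e-01  2.08362599e-01 -1.74767938e-04 -8.18679657e-04] 0.09395265322288301
```

View pics/top0.png

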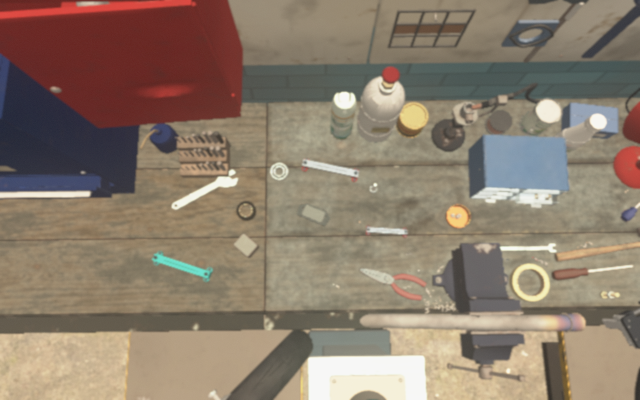

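View pics/side0.png

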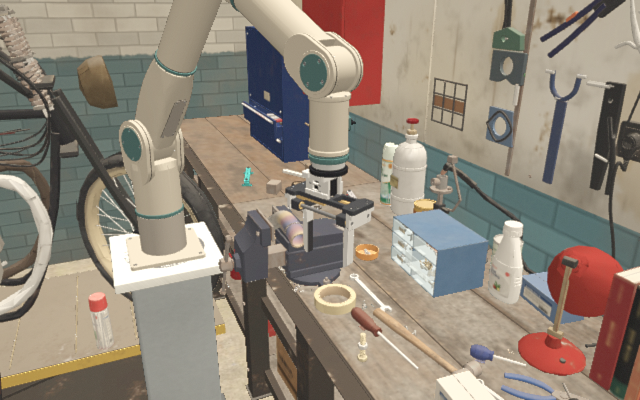

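The top view shows the gauge (long one with red ends) at about (330,169), the pad at (314,214), bearing (279,171), plug (374,187), and a small look-alike at (386,231). In the side view the arm hides the work.

```bash
python3 - <<'E'
from h import *
im=cv2.imread("pics/top0.png")
c=im[145:240,250:410]; cv2.imwrite("pics/crop0.png",cv2.resize(c,None,fx=5,fy=5,interpolation=cv2.INTER_CUBIC))
hsv=cv2.cvtColor(im,cv2.COLOR_BGR2HSV)
# red
m=((hsv[...,0]<8)|(hsv[...,0]>172))&(hsv[...,1]>110); m[:145]=0;m[250:]=0
n,l,st,ce=cv2.connectedComponentsWithStats(m.astype(np.uint8))
for i in range(1,n):
    if st[i,4]>4: print("red",ce[i],st[i,4],ray("top",ce[i],.02).round(4))
print(ray("top",[[314,214],[330,169]],.01).round(4))
for p in [(314,214),(316,217),(325,168),(300,214)]: print(p,im[p[1],p[0]])
E
```

```text
red [628.23188406 166.09141583] 897 [[ 0.6799 -0.7947  0.02  ]]
red [306. 169.] 5 [[0.6839 0.1598 0.02  ]]
[[0.5501 0.1377 0.01  ]
 [0.6858 0.0886 0.01  ]]
(314, 214) [150 173 178]
(316, 217) [147 171 176]
(325, 168) [217 224 221]
(300, 214) [109 124 127]
```

View pics/crop0.png

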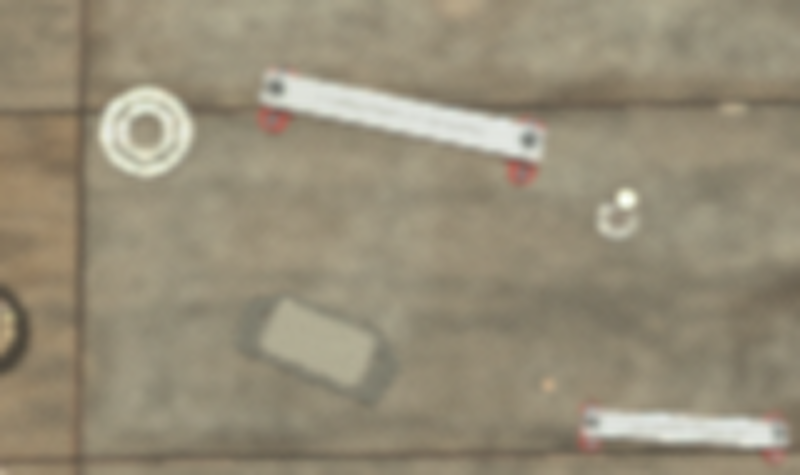

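The crop shows the gauge screws at about (276,88) and (530,139), the pad's lining corners at (282,298), (380,342), (352,390), (260,345), and the plate's ends at (240,340) and (393,370).

```bash
python3 - <<'E'
from h import *
im=cv2.imread("pics/top0.png")
o=np.array([250,145]); f=lambda p:(np.array(p)+.5)/5-.5+o
g=ray("top",f([[276,88],[530,139]]),.03); print("screws",g.round(4),"mid",g.mean(0),"len",np.linalg.norm(g[0]-g[1]))
d=g[0]-g[1]; print("gyaw",np.arctan2(-d[0],d[1]))
# beam mask (bright, grey) 
hsv=cv2.cvtColor(im,cv2.COLOR_BGR2HSV)
m=((hsv[...,2]>195)&(hsv[...,1]<40)).astype(np.uint8); m[:155]=0;m[182:]=0;m[:,:298]=0;m[:,362:]=0
c=max(cv2.findContours(m,0,2)[0],key=cv2.contourArea)
w=ray("top",cv2.boxPoints(cv2.minAreaRect(c)),.025); print("beam",w.round(4),w.mean(0).round(4))
l=ray("top",f([[282,298],[380,342],[352,390],[260,345]]),.012); print("lining",l.round(4),l.mean(0).round(4),[np.linalg.norm(l[i]-l[i-1]).round(4) for i in range(4)])
d=l[0]+l[3]-l[1]-l[2]; print("pyaw",np.arctan2(-d[0],d[1]))
q=ray("top",f([[240,343],[253,297],[393,360],[374,405]]),.0045);print(q.round(4),q.mean(0))
E
```

```text
screws [[0.7018 0.1629 0.03  ]
 [0.6687 0.0143 0.03  ]] mid [0.68522628 0.08861492 0.03      ] len 0.1522996211838148
gyaw -0.2193975689499618
beam [[0.6939 0.1627 0.025 ]
 [0.7125 0.1588 0.025 ]
 [0.6763 0.006  0.025 ]
 [0.6578 0.0104 0.025 ]] [0.6851 0.0845 0.025 ]
lining [[0.5792 0.1608 0.012 ]
 [0.5522 0.1039 0.012 ]
 [0.5241 0.1206 0.012 ]
 [0.5514 0.1738 0.012 ]] [0.5517 0.1398 0.012 ] [np.float64(0.0307), np.float64(0.063), np.float64(0.0327), np.float64(0.0598)]
pyaw -0.4573497646646236
[[0.5541 0.1858 0.0045]
 [0.5816 0.1781 0.0045]
 [0.5428 0.0963 0.0045]
 [0.5163 0.1078 0.0045]] [0.54871821 0.14202492 0.0045    ]
```

```bash
python3 -m jog '[[0,0,-1,0.125,0],[0,0,-1,0.125,0],[0,0,0,0.125,0],[0,0,0,0.125,0],[0,0,0,0.125,0],[0,0,0,0.125,0],[0,0,0,0.125,0],[-0.1,-0.8,0,0,0],[-0.1,-0.8,0,0,0],[-0.1,-0.8,0,0,0]]'
```

```text
time: 0.93
position: [0.2962, -0.5007, 0.2846]
tool_rot: [0.974, -0.226, -0.001, -0.0]
contact_force: [1.2, 0.5, 0.1]
opening: 0.0468
finger_force: 0.0
```

```bash
python3 -m jog '[[-0.13,-0.85,0,0,0],[-0.13,-0.85,0,0,0],[-0.13,-0.85,0,0,0],[-0.13,-0.85,0,0,0],[-0.13,-0.85,0,0,0],[-0.13,-0.85,0,0,0],[-0.13,-0.85,0,0,0],[-0.13,-0.85,0,0,0],[-0.13,-0.85,0,0,0],[-0.13,-0.85,0,0,0]]'
python3 -m jog '[[-0.13,-0.85,0,0,0],[-0.13,-0.85,0,0,0],[-0.13,-0.85,0,0,0],[-0.13,-0.85,0,0,0],[-0.13,-0.85,0,0,0],[-0.13,-0.85,0,0,0],[-0.13,-0.85,0,0,0],[-0.13,-0.85,0,0,0],[0,0,0,0,0],[0,0,0,0,0]]'
```

```text
time: 1.77
position: [0.3991, -0.1721, 0.2854]
tool_rot: [0.974, -0.226, -0.0, -0.0]
contact_force: [0.6, 0.0, 0.3]
opening: 0.047
finger_force: 0.0
time: 2.6
position: [0.4812, 0.0906, 0.2849]
tool_rot: [0.975, -0.224, -0.001, 0.0]
contact_force: [-0.9, -0.6, -0.1]
opening: 0.0469
finger_force: 0.0
```

```bash
python3 -m jog '[[-0.12,-0.63,0.5,0,0],[-0.12,-0.63,0.5,0,0],[-0.12,-0.62,0.5,0,0],[0,0,0.5,0,0],[0,0,0.5,0,0],[0,0,0.5,0,0],[0,0,0.5,0,0],[0,0,0.5,0,0],[0,0,0,0,0],[0,0,0,0,0]]'
python3 - <<'E'
from h import *
im=shot("side","side1"); shot("top","top1")
p=proj("side",[.6,.1,.02])[0].astype(int); print(p)
x0,y0=p[0]-80,p[1]-60; c=im[y0:y0+120,x0:x0+160,::-1]; cv2.imwrite("pics/crop1.png",cv2.resize(c,None,fx=5,fy=5,interpolation=cv2.INTER_CUBIC)); print(x0,y0)
E
```

```text
time: 3.43
position: [0.5008, 0.1607, 0.125]
tool_rot: [0.974, -0.227, -0.001, 0.001]
contact_force: [0.8, 0.4, 0.8]
opening: 0.0471
finger_force: 0.0
[331 201]
251 141
```

View pics/crop1.png

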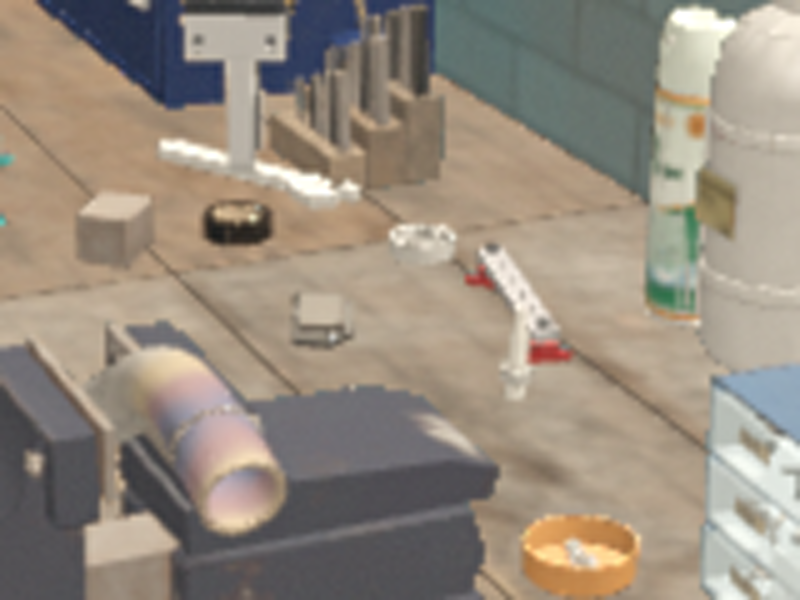

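The side crop shows the pad's lining at about (322,308), the gauge screws at (490,248) and (543,325), and one finger still up at (242,150). I'll cross-check it against the top view.

```bash
python3 - <<'E'
from h import *
f=lambda p:(np.array(p)+.5)/5-.5+np.array([251,141])
print(ray("side",f([[322,308]]),.012).round(4)); g=ray("side",f([[490,248],[543,325]]),.03); print(g.round(4),g.mean(0).round(4))
print(proj("side",[[.55,.141,.012],[.7018,.1629,.03],[.6687,.0143,.03]]).round(1)-[251,141])
E
python3 -m jog '[[0,0,0.6,0,0],[0,0,0.6,0,0],[0,0,0.5,0,0],[0,0,0.5,0,0],[0,0,0.4,0,0],[0,0,0.3,0,0],[0,0,0.1,0,0],[0,0,0,0,0],[0,0,0,0,0],[0,0,0,0,0]]'
```

```text
[[0.5507 0.1392 0.012 ]]
[[0.6976 0.1601 0.03  ]
 [0.6627 0.0082 0.03  ]] [0.6801 0.0841 0.03  ]
[[ 63.6  61.1]
 [ 98.3  48.8]
 [108.9  63.7]]
time: 4.37
position: [0.5025, 0.1629, 0.0067]
tool_rot: [0.974, -0.226, 0.001, -0.001]
contact_force: [0.5, -1.5, -0.1]
opening: 0.047
finger_force: 0.0
```

```bash
python3 -m jog '[[0,0,0.05,0,0],[0,0,0.05,0,0],[0.1,0,0,0,0],[0.1,0,0,0,0],[0.1,0,0,0,0],[0.1,0,0,0,0],[0.1,0,0,0,0],[0.1,0,0,0,0],[0.1,0,0,0,0],[0.1,0,0,0,0]]'
python3 -m jog '[[0.12,0,0,0,0],[0.12,0,0,0,0],[0.12,0,0,0,0],[0.12,0,0,0,0],[0.12,0,0,0,0],[0.12,0,0,0,0],[0.12,0,0,0,0],[0.12,0,0,0,0],[0,0,0,0,0],[0,0,0,0,0]]'
python3 - <<'E'
from h import *
for n in("top","side"):
    im=shot(n,n+"2"); p=proj(n,[.62,.12,.02])[0].astype(int); x0,y0=p[0]-50,p[1]-37
    c=cv2.resize(im[y0:y0+75,x0:x0+100,::-1],None,fx=6,fy=6,interpolation=cv2.INTER_CUBIC); print(n,x0,y0); globals()[n]=c[:, :400] if 0 else c
cv2.imwrite("pics/crop2.png",cv2.resize(np.vstack([top,side]),(400,600)) if 0 else side)
cv2.imwrite("pics/crop2t.png",top)
E
```

```text
time: 5.2
position: [0.53, 0.1486, 0.0014]
tool_rot: [0.974, -0.226, -0.001, 0.0]
contact_force: [-1.2, 0.1, 0.7]
opening: 0.0472
finger_force: 0.8
time: 6.03
position: [0.5654, 0.1313, 0.0015]
tool_rot: [0.974, -0.226, 0.0, -0.0]
contact_force: [-0.2, -0.3, -0.8]
opening: 0.0472
finger_force: 0.0
top 269 152
side 284 162
```

View pics/crop2t.png

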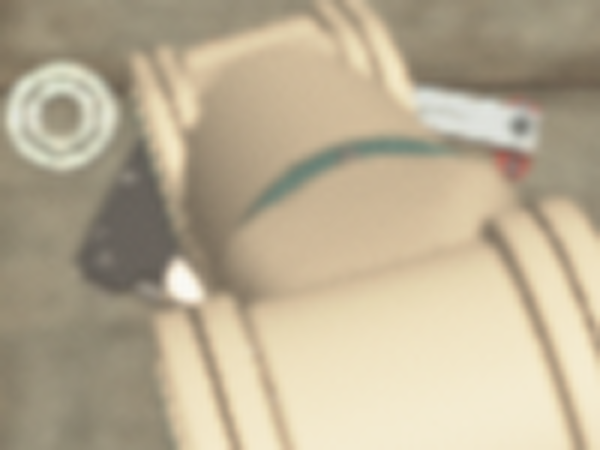

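View pics/crop2.png

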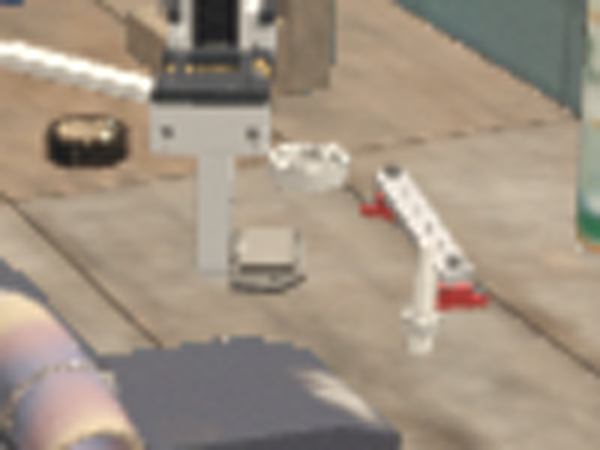

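The side crop shows the pad flush in front of the near finger (lining centre about (267,247)), not tipped. The top view is blocked by the arm. I'll go on straight, then turn about the pad's centre to square it up.

```bash
python3 -m jog '[[0.1,0,0,0,0],[0.1,0,0,0,0],[0.1,0,0,0,0],[0.1,0,0,0,0],[0.1,0,0,0,0],[0.1,0,0,0,0],[0.09,0.02,0,-0.024,0],[0.09,0.02,0,-0.024,0],[0.09,0.02,0,-0.024,0],[0.09,0.02,0,-0.024,0]]'
python3 -m jog '[[0.09,0.02,0,-0.024,0],[0.09,0.02,0,-0.024,0],[0.09,0.02,0,-0.024,0],[0.09,0.02,0,-0.024,0],[0.09,0.02,0,-0.024,0],[0.09,0.02,0,-0.024,0],[0.09,0,0,0,0],[0.09,0,0,0,0],[0,0,0,0,0],[0,0,0,0,0]]'
python3 - <<'E'
from h import *
im=shot("side","side3"); x0,y0=284,162
cv2.imwrite("pics/crop3.png",cv2.resize(im[y0:y0+75,x0:x0+100,::-1],None,fx=8,fy=8,interpolation=cv2.INTER_CUBIC))
s=sense(); p=np.array(s["position"]); q=s["tool_rot"]; psi=2*np.arctan2(q[1],q[0]); c=p[:2]+.03*np.array([np.cos(psi),np.sin(psi)])
r=c-[.683,.087]; a=-.22; print("pad~",c,"yaw",psi,"in gauge",r@[np.cos(a),np.sin(a)],r@[-np.sin(a),np.cos(a)])
E
```

```text
time: 6.97
position: [0.5984, 0.112, 0.0015]
tool_rot: [0.984, -0.177, -0.0, 0.0]
contact_force: [-0.9, 0.2, -0.1]
opening: 0.047
finger_force: 0.4
time: 7.8
position: [0.6251, 0.0998, 0.0016]
tool_rot: [0.994, -0.108, 0.001, -0.0]
contact_force: [-0.2, 0.2, -0.9]
opening: 0.0472
finger_force: 0.0
pad~ [0.65412007 0.09353349] yaw -0.21526747681494665 in gauge -0.029609650253645727 7.355937633492842e-05
```

View pics/crop3.png

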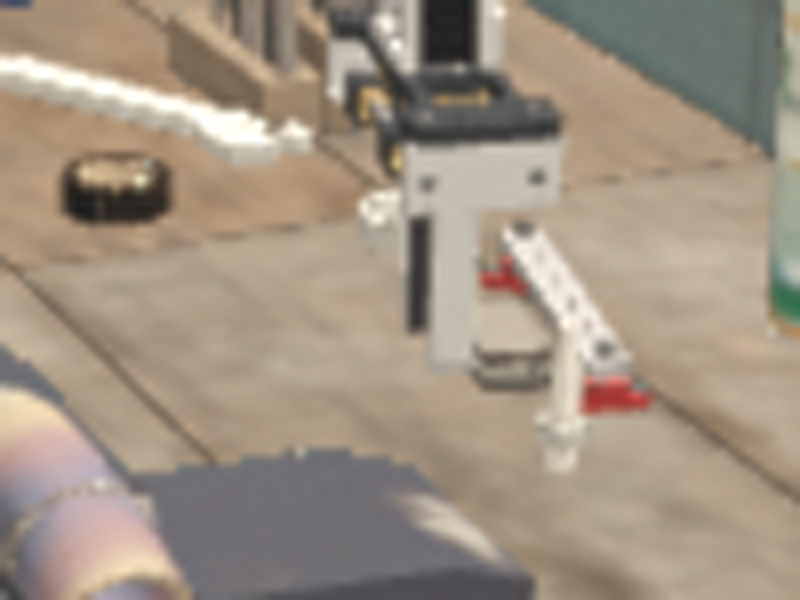

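The pad's front is entering between the legs, square to the beam by eye, with the fingers at about (450,360). I'll push most of the rest, back off and look from above.

```bash
python3 -m jog '[[0.08,0,0,0,0],[0.08,0,0,0,0],[0.08,0,0,0,0],[0.08,0,0,0,0],[0.08,0,0,0,0],[0.08,0,0,0,0],[0.08,0,0,0,0],[0.06,0,0,0,0],[0,0,0,0,0],[0,0,0,0,0]]'
python3 -m jog '[[-0.3,0,0,0,0],[-0.3,0,0,0,0],[-0.3,0,0,0,0],[-0.3,0,0,0,0],[-0.3,0,-0.6,0,0],[-0.3,0,-0.8,0,0],[0,0,-0.9,0,0],[0,0,-0.9,0,0],[0,0,-0.9,0,0],[0,0,-0.9,0,0]]'
python3 -m jog '[[-0.2,0.9,0,0,0],[-0.2,0.9,0,0,0],[-0.2,0.9,0,0,0],[-0.2,0.9,0,0,0],[-0.2,0.9,0,0,0],[-0.2,0.9,0,0,0],[-0.2,0.9,0,0,0],[0,0,0,0,0],[0,0,0,0,0],[0,0,0,0,0]]'
python3 - <<'E'
from h import *
im=shot("top","top4"); p=proj("top",[.683,.087,.02])[0].astype(int); x0,y0=p[0]-50,p[1]-37; print(x0,y0)
cv2.imwrite("pics/crop4.png",cv2.resize(im[y0:y0+75,x0:x0+100,::-1],None,fx=8,fy=8,interpolation=cv2.INTER_CUBIC))
E
```

```text
time: 8.68
position: [0.6493, 0.0944, 0.0015]
tool_rot: [0.994, -0.108, 0.001, -0.0]
contact_force: [0.4, -0.3, 0.3]
opening: 0.0469
finger_force: 0.0
time: 9.52
position: [0.5782, 0.1099, 0.2036]
tool_rot: [0.994, -0.107, 0.001, -0.0]
contact_force: [0.4, -0.2, -0.2]
opening: 0.0469
finger_force: 0.0
time: 10.35
position: [0.4703, -0.1239, 0.2018]
tool_rot: [0.994, -0.107, 0.001, -0.0]
contact_force: [0.1, -0.7, -0.7]
opening: 0.0472
finger_force: 0.0
280 131
```

View pics/crop4.png

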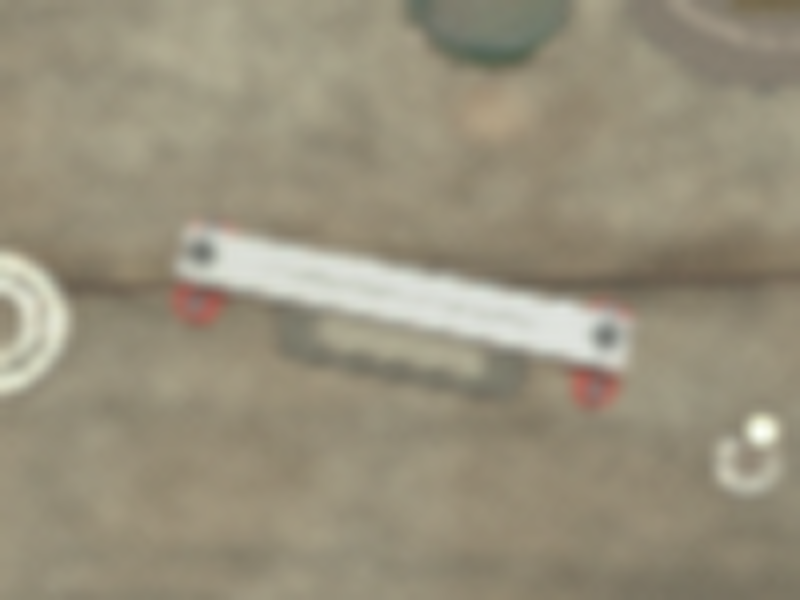

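The pad lies under the beam, square and centred between the legs. Its rear edge runs about (285,357)–(515,396), slightly behind the foot tips at (197,326) and (595,410).

```bash
python3 - <<'E'
from h import *
f=lambda p:(np.array(p)+.5)/8-.5+np.array([280,131])
g=ray("top",f([[201,250],[606,333]]),.03)[:,:2]; c=g.mean(0); d=g[0]-g[1]; d/=np.linalg.norm(d); gx=np.array([d[1],-d[0]])
def G(px,z):
    r=ray("top",f(px),z)[:,:2]-c; return np.c_[r@gx,r@d].round(4)
print(c,np.arctan2(gx[1],gx[0])); print("feet",G([[197,326],[595,410]],.004)); print("rear",G([[285,357],[400,378],[515,396]],.003))
print("lining rear",G([[320,347],[480,374]],.012)); print("ends",G([[280,340],[526,375]],.004))
# subpixel: plate/bench edge profile
im=cv2.imread("pics/top4.png"); g_=cv2.cvtColor(im,cv2.COLOR_BGR2GRAY).astype(np.float32)
ys=np.linspace(-.03,.03,25); xs=np.arange(-.04,-.008,.001); prof=[]
for x in xs:
    P=np.c_[c+x*gx+ys[:,None]*d,np.full(25,.003)]; q=proj("top",P).astype(np.float32); prof.append(cv2.remap(g_,q[None,:,0],q[None,:,1],1).mean())
print([(round(x*1000),round(float(v))) for x,v in zip(xs,prof)])
s=sense()["position"]; print("last tcp gauge x", (np.array([.6493,.0944])-c)@gx,(np.array([.6493,.0944])-c)@d)
E
```

```text
[0.68615129 0.08918855] -0.22355992057589813
feet [[-0.0216  0.0736]
 [-0.0224 -0.0782]]
rear [[-0.0262  0.039 ]
 [-0.0252 -0.0047]
 [-0.0231 -0.048 ]]
lining rear [[-0.0222  0.0265]
 [-0.0199 -0.0337]]
ends [[-0.0205  0.0421]
 [-0.0146 -0.0504]]
[(-40, 139), (-39, 140), (-38, 140), (-37, 141), (-36, 142), (-35, 143), (-34, 144), (-33, 144), (-32, 144), (-31, 143), (-30, 141), (-29, 137), (-28, 133), (-27, 129), (-26, 124), (-25, 122), (-24, 121), (-23, 121), (-22, 123), (-21, 127), (-20, 132), (-19, 139), (-18, 146), (-17, 152), (-16, 157), (-15, 161), (-14, 163), (-13, 164), (-12, 163), (-11, 162), (-10, 160), (-9, 157)]
last tcp gauge x -0.03708960905015606 -0.0030882603903785812
```

```bash
python3 -m jog '[[0.2,-0.9,0,0,0],[0.2,-0.9,0,0,0],[0.2,-0.9,0,0,0],[0.2,-0.9,0,0,0],[0.2,-0.9,0,0,0],[0.2,-0.9,0,0,0],[0.2,-0.9,0,0,0],[0,0,0,0,0],[0,0,0.5,0,0],[0,0,0.5,0,0]]'
python3 -m jog '[[0,0,0.6,0,0],[0,0,0.6,0,0],[0,0,0.6,0,0],[0,0,0.6,0,0],[0,0,0.6,0,0],[0,0,0.5,0,0],[0,0,0.3,0,0],[0,0,0.2,0,0],[0,0,0,0,0],[0,0,0,0,0]]'
```

```text
time: 11.23
position: [0.5792, 0.1136, 0.1617]
tool_rot: [0.994, -0.105, 0.001, -0.001]
contact_force: [0.7, 0.1, -0.3]
opening: 0.047
finger_force: 0.0
time: 12.07
position: [0.5788, 0.1111, 0.0018]
tool_rot: [0.994, -0.107, 0.0, -0.0]
contact_force: [0.1, -0.3, 0.3]
opening: 0.0471
finger_force: 0.0
```

```bash
python3 -m jog '[[0.3,0,0,0,0],[0.3,0,0,0,0],[0.3,0,0,0,0],[0.3,0,0,0,0],[0.2,0,0,0,0],[0.2,0,0,0,0],[0.08,0,0,0,0],[0.08,0,0,0,0],[0.08,0,0,0,0],[0.06,0,0,0,0]]'
python3 -m jog '[[0.035,0,0,0,0],[0,0,0,0,0],[0,0,0,0,0],[-0.1,0,0,0,0],[-0.3,0,0,0,0],[-0.3,0,0,0,0],[-0.3,0,0,0,0],[-0.3,0,0,0,0],[-0.3,0,-0.6,0,0],[-0.3,0,-0.8,0,0]]'
python3 -m jog '[[0,0,-0.9,0,0],[0,0,-0.9,0,0],[0,0,-0.9,0,0],[-0.2,0.9,-0.9,0,0],[-0.2,0.9,0,0,0],[-0.2,0.9,0,0,0],[-0.2,0.9,0,0,0],[-0.2,0.9,0,0,0],[-0.2,0.9,0,0,0],[-0.2,0.9,0,0,0]]'
python3 -m jog '[[0,0,0,0,0],[0,0,0,0,0],[0,0,0,0,0],[0,0,0,0,0],[0,0,0,0,0],[0,0,0,0,0],[0,0,0,0,0],[0,0,0,0,0],[0,0,0,0,0],[0,0,0,0,0]]'
python3 - <<'E'
from h import *
im=shot("top","top5"); x0,y0=280,131
cv2.imwrite("pics/crop5.png",cv2.resize(im[y0:y0+75,x0:x0+100,::-1],None,fx=8,fy=8,interpolation=cv2.INTER_CUBIC))
c=np.array([.68615,.08919]); a=-.2236; gx=np.array([np.cos(a),np.sin(a)]); d=np.array([-gx[1],gx[0]])
g_=cv2.cvtColor(im,cv2.COLOR_RGB2GRAY).astype(np.float32)
def pr(xs,y0,y1,z):
    ys=np.linspace(y0,y1,15)
    for x in xs:
        q=proj("top",np.c_[c+x*gx+ys[:,None]*d,np.full(15,z)]).astype(np.float32); yield round(x*1000),round(float(cv2.remap(g_,q[None,:,0],q[None,:,1],1).mean()))
xs=np.arange(-.034,-.01,.001)
for y0,y1 in((-.03,-.01),(.01,.03)): print(list(pr(xs,y0,y1,.003)))
print("front",list(pr(np.arange(.005,.034,.001),-.03,.03,.003)))
E
```

```text
time: 12.9
position: [0.6518, 0.094, 0.0014]
tool_rot: [0.994, -0.107, -0.001, 0.0]
contact_force: [-1.7, 0.3, 0.9]
opening: 0.0466
finger_force: 0.8
time: 13.73
position: [0.5766, 0.1093, 0.0556]
tool_rot: [0.994, -0.107, -0.003, 0.001]
contact_force: [0.5, 0.5, 1.7]
opening: 0.0472
finger_force: 0.0
time: 14.57
position: [0.4731, -0.1196, 0.1949]
tool_rot: [0.994, -0.107, 0.001, 0.0]
contact_force: [-0.1, -0.8, -0.9]
opening: 0.0473
finger_force: 0.0
time: 15.4
position: [0.4741, -0.118, 0.1946]
tool_rot: [0.994, -0.107, -0.0, -0.0]
contact_force: [-1.0, -0.4, 0.6]
opening: 0.0468
finger_force: 0.0
[(-34, 142), (-33, 143), (-32, 145), (-31, 146), (-30, 147), (-29, 147), (-28, 146), (-27, 144), (-26, 141), (-25, 138), (-24, 133), (-23, 129), (-22, 125), (-21, 122), (-20, 121), (-19, 122), (-18, 124), (-17, 127), (-16, 132), (-15, 138), (-14, 145), (-13, 151), (-12, 155), (-11, 157)]
[(-34, 145), (-33, 146), (-32, 147), (-31, 148), (-30, 149), (-29, 148), (-28, 147), (-27, 145), (-26, 141), (-25, 136), (-24, 132), (-23, 127), (-22, 123), (-21, 121), (-20, 120), (-19, 122), (-18, 124), (-17, 128), (-16, 133), (-15, 139), (-14, 145), (-13, 151), (-12, 154), (-11, 156)]
front [(5, 213), (6, 212), (7, 213), (8, 214), (9, 216), (10, 218), (11, 219), (12, 219), (13, 217), (14, 212), (15, 204), (16, 192), (17, 179), (18, 165), (19, 153), (20, 143), (21, 135), (22, 130), (23, 128), (24, 128), (25, 128), (26, 130), (27, 131), (28, 133), (29, 134), (30, 135), (31, 136), (32, 137), (33, 138)]
```

View pics/crop5.png

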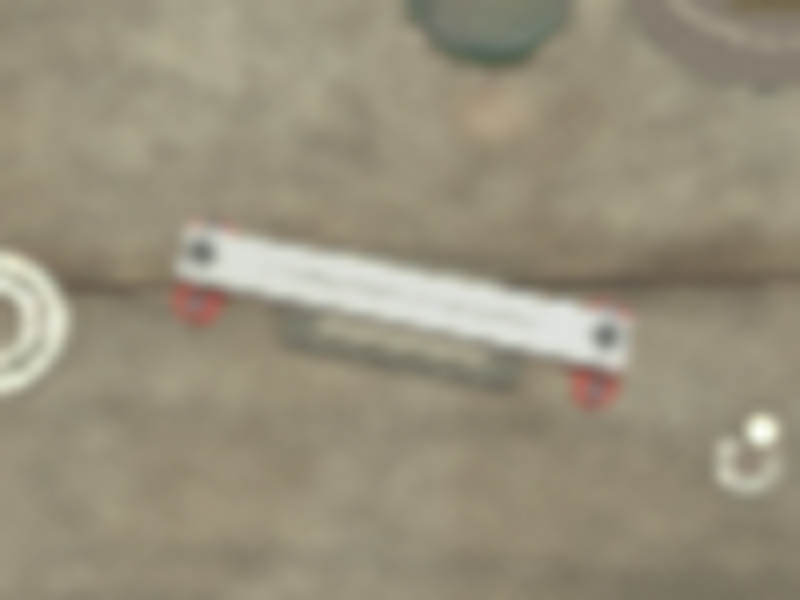

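The pad's rear edge is now in line with the foot tips, running about (285,348)–(515,388). It is square, about 1 mm off the beam's centre line and 4 mm off its middle, with the hand clear.

```bash
python3 -c "from bench import close_job; print(close_job())"
```

```text
the job is handed in; nothing more can be done
None
```

The brake pad is under the beam of the wear gauge, measured from the top camera as square and about 1 mm off the centre line and 4 mm off the middle; the hand is clear and the job is handed in, with no verdict returned.

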